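# Jars into the birch chest, lid down, loupe on top

### The job

Take the blue bowl out of the open birch chest and stand it on the black granite slab, and stand every capped jar of tiger's eye upright on the floor of the chest; the open empty jar, the rough stone and the brush stay where they are. Then lower the hinged lid gently until it is fully closed, and last of all stand the aluminium loupe stand upright in the middle of the closed lid. Tip nothing over and let nothing drop.

Things in the scene. Friction and masses are not known exactly. Their poses are not given: they have to be found in the camera images.
- jar1: Twist-cap glass jar full of brown tumbled stones (from three to five of the five are present). 75 mm tall: glass 60 mm in diameter up to 58 mm height, above it an aluminium cap 62 mm in diameter up to the top. About 250 g with a heavy base (balance point 20 mm up). Origin at the centre of its underside, z up along its axis.
- jar2: Twist-cap glass jar full of brown tumbled stones (from three to five of the five are present). 75 mm tall: glass 60 mm in diameter up to 58 mm height, above it an aluminium cap 62 mm in diameter up to the top. About 250 g with a heavy base (balance point 20 mm up). Origin at the centre of its underside, z up along its axis.
- jar3: Twist-cap glass jar full of brown tumbled stones (from three to five of the five are present). 75 mm tall: glass 60 mm in diameter up to 58 mm height, above it an aluminium cap 62 mm in diameter up to the top. About 250 g with a heavy base (balance point 20 mm up). Origin at the centre of its underside, z up along its axis.
- jar4: Twist-cap glass jar full of brown tumbled stones (from three to five of the five are present). 75 mm tall: glass 60 mm in diameter up to 58 mm height, above it an aluminium cap 62 mm in diameter up to the top. About 250 g with a heavy base (balance point 20 mm up). Origin at the centre of its underside, z up along its axis.
- jar5: Twist-cap glass jar full of brown tumbled stones (from three to five of the five are present). 75 mm tall: glass 60 mm in diameter up to 58 mm height, above it an aluminium cap 62 mm in diameter up to the top. About 250 g with a heavy base (balance point 20 mm up). Origin at the centre of its underside, z up along its axis.
- bowl: Small deep bowl of blue ceramic, 62 mm in diameter with upright walls from 16 to 60 mm height (its top), foot 44 mm in diameter, 180 g; starts on the floor of the chest, near its middle. Origin at the centre of its underside, z up.
- chest: Open birch chest fixed to the shelf, 276 mm along its x, 196 mm along its y, rim at 105 mm; walls and floor 8 mm thick (inside 260 x 180 mm, floor 8 mm above the shelf). Origin at the centre of its underside. Lid hinged along its -y rim (robot's right). Turned only slightly from the world's axes. Holds five jars: four towards the corners, one in the middle.
- lid (a joint): Lid of the chest: flat plywood panel, no handle, 276 mm along the hinge, 200 mm from hinge to free edge, 8 mm thick. Angle in rad: 0 closed (upper face 113 mm above the shelf), 1.57 upright; starts at 1.62 to 1.85, leaning outward. A friction hinge (0.4 N m) holds it at any angle, so push it all the way down, e.g. with shut fingers on its outer face (the upper face when closed).
- lid_hinge (a point): Middle of the lid's hinge axis, on the chest's -y rim (98 mm from the chest's centre line, 105 mm above the shelf); the axis runs along the chest's x. When closed the lid's underside lies at the height of the axis.
- lid_edge (a point): Middle of the lid's free edge on its outer face: 200 mm from the hinge axis along the panel and 8 mm out from it.
- slab: Black granite slab, fixed, 120 mm (its x) by 130 mm (its y), 15 mm thick, flat on the shelf. Origin at the centre of its underside.
- loupe: Aluminium loupe stand: round foot 72 mm in diameter, 12 mm thick; upright round post 20 mm in diameter up to 102 mm (grip it near the top); loupe ring 44 mm in diameter clipped to the post, its centre 52 mm out along the stand's +x at 43 to 57 mm height. 300 g, mostly in the foot. Origin at the centre of the foot's underside, on the post's axis, z up.
- openjar: Bystander among the jars: an empty glass jar without a cap, 60 mm in diameter, 75 mm tall. Stays where it is. Origin at the centre of its underside.
- stone: Bystander: rough brown stone, 52 x 36 mm, 26 to 31 mm tall, lying among the jars. Stays where it is. Origin at the centre of its underside.
- brush: Bystander: brush, 170 mm long, lying flat between the robot and the jars. Stays where it is. Origin under its middle.
Mind the look-alikes: they are no part of the job. Leave any red look-alike of the loupe alone.

How it is judged:
On the way, in this order (a step that is already met when the one before it is completed fails the run):
1. every capped jar stands upright on the chest's floor and the bowl stands on the slab, let go, the lid still open (x of jar1 in the frame of chest between -0.13 and 0.13 m and y of jar1 in the frame of chest between -0.09 and 0.09 m and z of jar1 in the frame of chest between 0.004 and 0.014 m and angle between each of jar1, jar2, jar3, jar4, jar5, bowl's own z axis and vertical below 0.1 rad and x of jar2 in the frame of chest between -0.13 and 0.13 m and y of jar2 in the frame of chest between -0.09 and 0.09 m and z of jar2 in the frame of chest between 0.004 and 0.014 m and x of jar3 in the frame of chest between -0.13 and 0.13 m and y of jar3 in the frame of chest between -0.09 and 0.09 m and z of jar3 in the frame of chest between 0.004 and 0.014 m and x of jar4 in the frame of chest between -0.13 and 0.13 m and y of jar4 in the frame of chest between -0.09 and 0.09 m and z of jar4 in the frame of chest between 0.004 and 0.014 m and x of jar5 in the frame of chest between -0.13 and 0.13 m and y of jar5 in the frame of chest between -0.09 and 0.09 m and z of jar5 in the frame of chest between 0.004 and 0.014 m and x of bowl in the frame of slab between -0.05 and 0.05 m and y of bowl in the frame of slab between -0.055 and 0.055 m and z of bowl in the frame of slab between 0.011 and 0.019 m and contact force between the fingers and jar1 below 0.1 N and contact force between the fingers and jar2 below 0.1 N and contact force between the fingers and jar3 below 0.1 N and contact force between the fingers and jar4 below 0.1 N and contact force between the fingers and jar5 below 0.1 N and contact force between the fingers and bowl below 0.1 N and value of joint lid above 0.8 rad), for 0.2 s.
2. the lid is fully closed (value of joint lid below 0.035 rad), for 0.2 s.
3. the loupe stand stands on the closed lid (x of loupe in the frame of chest between -0.105 and 0.105 m and y of loupe in the frame of chest between -0.068 and 0.068 m and z of loupe in the frame of chest between 0.108 and 0.119 m and angle between loupe's own z axis and vertical below 0.1 rad and value of joint lid below 0.035 rad), for 0.2 s.
At the end, for the whole second after the job is handed in: Present jars upright (within 0.1 rad) on the chest floor; bowl upright on the slab, centre within 50 mm (x) and 55 mm (y) of its middle; lid within 0.035 rad of closed; loupe stand upright on the lid, centre within 105 mm (chest x) and 68 mm (y) of the middle; all at rest and let go (all of step 3 and x of jar1 in the frame of chest between -0.13 and 0.13 m and y of jar1 in the frame of chest between -0.09 and 0.09 m and z of jar1 in the frame of chest between 0.004 and 0.014 m and angle between each of jar1, jar2, jar3, jar4, jar5, bowl's own z axis and vertical below 0.1 rad and x of jar2 in the frame of chest between -0.13 and 0.13 m and y of jar2 in the frame of chest between -0.09 and 0.09 m and z of jar2 in the frame of chest between 0.004 and 0.014 m and x of jar3 in the frame of chest between -0.13 and 0.13 m and y of jar3 in the frame of chest between -0.09 and 0.09 m and z of jar3 in the frame of chest between 0.004 and 0.014 m and x of jar4 in the frame of chest between -0.13 and 0.13 m and y of jar4 in the frame of chest between -0.09 and 0.09 m and z of jar4 in the frame of chest between 0.004 and 0.014 m and x of jar5 in the frame of chest between -0.13 and 0.13 m and y of jar5 in the frame of chest between -0.09 and 0.09 m and z of jar5 in the frame of chest between 0.004 and 0.014 m and x of bowl in the frame of slab between -0.05 and 0.05 m and y of bowl in the frame of slab between -0.055 and 0.055 m and z of bowl in the frame of slab between 0.011 and 0.019 m and linear speed of each of jar1, jar2, jar3, jar4, jar5, bowl, loupe below 0.02 m/s and contact force between the fingers and loupe below 0.1 N); the robot touches nothing.
It fails at once if a jar, the bowl, the loupe stand or the open jar is tipped over (angle between any of jar1, jar2, jar3, jar4, jar5, bowl, loupe, openjar's own z axis and vertical above 0.9 rad).
It fails at once if a jar or the bowl is let go more than 50 mm above the shelf, or the loupe stand more than 15 mm above the closed lid's height ((height (world z) of jar1 above 0.05 m and contact force between anything else and jar1 below 0.02 N) or (height (world z) of jar2 above 0.05 m and contact force between anything else and jar2 below 0.02 N) or (height (world z) of jar3 above 0.05 m and contact force between anything else and jar3 below 0.02 N) or (height (world z) of jar4 above 0.05 m and contact force between anything else and jar4 below 0.02 N) or (height (world z) of jar5 above 0.05 m and contact force between anything else and jar5 below 0.02 N) or (height (world z) of bowl above 0.05 m and contact force between anything else and bowl below 0.02 N) or (height (world z) of loupe above 0.128 m and contact force between anything else and loupe below 0.02 N)).
It fails at once if the lid is slammed (swings shut faster than 2 rad/s) (velocity of joint lid below -2 rad/s).
It fails at once if the open jar, the stone or the brush is moved more than 50 mm (distance of any of openjar, stone, brush from where it was at the start of the episode above 0.05 m).
Of jar1, jar2, jar3, jar4, jar5 only 3 to 5 are there at a start; the rules pass over those that are not, and their reading is None.
At some moment in a run one of jar1, jar2, jar3, jar4, jar5, loupe may be knocked a few centimetres aside while the robot is not near it.
It also fails if it takes over 210 s, if anything falls off the work surface, if the arm or the gripper's body presses on something with over 40 N, if the wrist force passes 120 N, or if a joint passes its speed limit or range.

### The arm

A 7-joint arm with a two-finger parallel gripper is mounted at the origin on the work surface. World frame = base frame: x ahead of the robot, y to its left, z up, the work surface at z = 0. Lengths are in m, angles in rad, forces in N, time in s.
With the tool pointing down it reaches from about 0.425 to 0.875 m from the base axis. Payload 4.7 kg.
Tool frame: the origin (TCP) lies midway between the tips of the shut fingers; the grasp point (between the pads) lies 19 mm behind it (ctrl.grip_point_offset is the distance from the TCP to the grasp point, in m); z points along the fingers, y is the line along which they close (so a half turn about z gives the same grasp; the last joint's range is limited). The gripper opens to 87 mm and grips with 3 to 60 N. Pads are 19 mm wide; open, the fingers measure 117 mm over their backs; the gripper's body (75 mm by 190 mm) begins 51 mm behind the grasp point.
Start: joints at [-1.336, 0.321, -0.07, 1.45, 0.023, 1.371, -0.057], TCP at [0.142, 0.634, 0.223] pointing down, gripper open.
Joint ranges: [-2.86, 2.86], [-0.3, 2.09], [-1.38, 1.24], [0.06, 2.45], [-1.56, 4.7], [0.09, 2.05], [-2.69, 2.69]. Speed limits (rad/s): [2.57, 2.57, 3.14, 3.14, 3.14, 3.14, 3.14].

### API

Orientations are given as a rotation vector (axis times angle).
In Python, from bench import ctrl gives the robot as it stands.
- The arm moves only by the tool move_arm, never from a script. Its argument "increments" is text: rows parted by semicolons, each of 7 numbers parted by spaces: the shift along the world's x, y, z in mm, then the turn, a rotation vector about the world's x, y, z in degrees, then the closure in counts, from 0 (fully open) to 255 (shut). A call has exactly 8 rows; each row shifts and turns the commanded pose from where the row before left it; what a row does not reach is not made up. A row lasts 1/12 s, in which the tool goes at most 41.7 mm and 7.16 degrees, less where a joint would pass 70% of its speed; a pose out of reach is approached as far as the arm can. A call with a gripper value outside its range is refused whole. The fingers move at their own pace and stop on an object; "grip_force" is the grip in N (left out, the last holds). Time passes only in rows, so rows that do not move let the fingers close, or fill a call up. It gives the time, the measured TCP pose, the force, the opening and the grip force at its end, in the units of the state.
- ctrl.get_state(): the state, without advancing time (a new reading comes with each control period).
- ctrl.get_image(name): name is "scene" or "top" or "wrist"; returns a dict with "frame" (420x560x3 uint8, red, green, blue), "depth" (420x560 float32, m along the optical axis (not along the pixel's ray), 0 where there is no reading), "fx", "fy", "cx", "cy" (pixels), "position" and "orientation" of the camera in the world. Camera axes: x right, y down, z forward; pixel columns grow to the right and rows downward; lengths in m; the calibration is good to about 2 mm. A picture is of the moment at which its call begins.
- ctrl.close_job(): hands the job in; it is judged then, once.
Trained networks look in a picture, given as the dict that the camera call returned (one of the last four; its "shot" number tells which), for a name from the list of things; names that differ only in an ending like _2 or _b are one class to them, and where a whole thing is asked for, a point or a joint stands for the part that bears it (a point fixed in the world has none). Each returns a list of dicts, best first, with "score" (0 to 1); they miss things now and then, are a little off and sometimes report something else, mostly with a low value. They report only what shows in the picture. A call takes as long as a camera call. They do not tell look-alikes from the thing itself.
- ctrl.find_in(target, picture): "centre" ([x, y, z] in m, in world coordinates, good to about 4 mm: the middle of the surface that is visible of it).
- ctrl.silhouettes(target, picture): "region" (420x560 bool, what is visible of it).
The state is a dict: "time": time; "joint_positions": joint angles; "qd": joint speeds; "joint_torque": joint torques, N m; "position": TCP position; "tool_rot": TCP orientation; "ft_force": force on the tool from outside, world axes, zero at the start; "torque": the same for the moment, N m; "grip_width": opening from 0.0 (shut) to 1.0 (fully open); "grip_force": force on a finger pad.
Only numpy, scipy, OpenCV 4.12 (cv2) and the standard library are available. Lean on these libraries where they do the work, as an engineer would, in place of code of your own. Each camera call takes 0.05 s, during which the arm holds its last target. There are 200 camera calls.

## Working session

There is one attempt and no reset: what is moved stays moved. The work goes in short steps, Python scripts to look and compute and a tool call to move; the robot and the scene stay as the last step left them, time stands still between calls to the robot, and variables do not carry over. Pictures are saved under pics/ and viewed, at most 14 in all, crops included, and the job is handed in when it is done.

Besides the shell and the picture viewer there is one more tool, called after "Call:" as name(argument=value, ...) on one line, values as JSON. move_arm: Moves the arm, as the interface text tells. Its arguments: {"type":"object","properties":{"increments":{"type":"string"},"grip_force":{"type":"number"}},"required":["increments"]}

```bash
mkdir -p pics
cat > h.py <<'E'
from bench import ctrl
import numpy as np, cv2
from scipy.spatial.transform import Rotation as R
def save(p,n): cv2.imwrite(f'pics/{n}.png',p['frame'][:,:,::-1])
def Rm(p):
    o=np.array(p['orientation'],float)
    return R.from_rotvec(o).as_matrix() if o.size==3 else (R.from_quat(o).as_matrix() if o.size==4 else o.reshape(3,3))
def world(p):
    d=p['depth'];v,u=np.indices(d.shape)
    P=np.stack([(u-p['cx'])/p['fx']*d,(v-p['cy'])/p['fy']*d,d],-1)
    return P@Rm(p).T+np.array(p['position'])
def pix(p,X):
    c=(np.array(X)-p['position'])@Rm(p); return (round(float(c[0]/c[2]*p['fx']+p['cx'])),round(float(c[1]/c[2]*p['fy']+p['cy'])))
E
python3 - <<'E'
from h import *
print(ctrl.get_state())
for n in ['scene','top']:
    p=ctrl.get_image(n); save(p,n+'0'); print(n,p['position'],p['orientation'])
    for t in ['jar1','bowl','chest','lid','slab','loupe','openjar','stone','brush']:
        for f in ctrl.find_in(t,p)[:7]:
            print(t,np.round(f['centre'],3),round(f['score'],2),pix(p,f['centre']))
E
```

```text
{'time': 0.0, 'joint_positions': array([-1.33591503,  0.32180993, -0.07008612,  1.45175346,  0.02256478,
        1.3708174 , -0.05689231]), 'qd': array([ 2.08871540e-03,  8.15979671e-04, -7.07796880e-04, -8.80806852e-05,
        9.80213786e-05,  5.83500325e-04,  1.37530364e-04]), 'joint_torque': array([ 8.70666304e-05, -4.91297829e+01, -4.03886363e-01, -3.12516582e+01,
       -6.38398854e-02,  4.42670239e-02,  2.04113871e-04]), 'position': array([0.14225062, 0.6336288 , 0.22143064]), 'tool_rot': array([-0.34602809, -3.12232381,  0.0031349 ]), 'ft_force': array([-0.12026929,  0.37712521,  0.59994742]), 'torque': array([-0.02194833,  0.01158128,  0.03843718]), 'grip_force': 0.0, 'grip_width': 1.0024316975031444}
scene [1.06278144 0.1635456  1.05647706] [-1.76473608 -2.11427056  0.54761588]
jar1 [0.698 0.048 0.077] 0.81 (259, 268)
jar1 [0.573 0.152 0.074] 0.77 (307, 232)
jar1 [0.456 0.038 0.073] 0.74 (273, 190)
jar1 [0.444 0.164 0.078] 0.71 (317, 192)
bowl [ 0.58  -0.243  0.042] 0.85 (168, 217)
chest [ 0.583 -0.323  0.103] 0.62 (135, 203)
lid [ 0.592 -0.347  0.222] 0.74 (109, 180)
slab 
[... 381 characters left out ...]
64   2.1653722  -0.16402747]
jar1 [0.676 0.04  0.078] 0.98 (290, 132)
jar1 [0.424 0.156 0.072] 0.81 (241, 243)
jar1 [0.438 0.038 0.072] 0.79 (294, 235)
jar1 [0.562 0.147 0.076] 0.75 (245, 182)
bowl [ 0.591 -0.241  0.039] 0.66 (409, 169)
chest [ 0.572 -0.32   0.105] 0.75 (453, 170)
lid [ 0.571 -0.35   0.225] 0.82 (490, 157)
slab [0.441 0.337 0.015] 0.9 (167, 239)
loupe [0.447 0.485 0.012] 0.85 (105, 238)
loupe [0.624 0.448 0.049] 0.8 (118, 161)
loupe [0.61  0.296 0.011] 0.7 (185, 169)
openjar [0.565 0.024 0.019] 0.69 (297, 184)
openjar [0.437 0.037 0.075] 0.43 (294, 236)
stone [0.493 0.097 0.023] 0.7 (267, 214)
brush [0.349 0.119 0.022] 0.74 (260, 276)
brush [0.563 0.022 0.015] 0.7 (298, 185)
```

View pics/scene0.png

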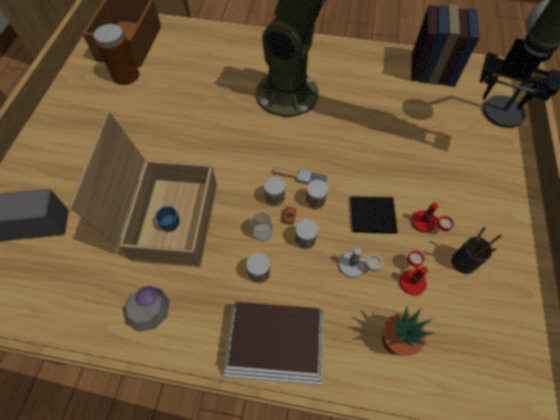

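View pics/top0.png

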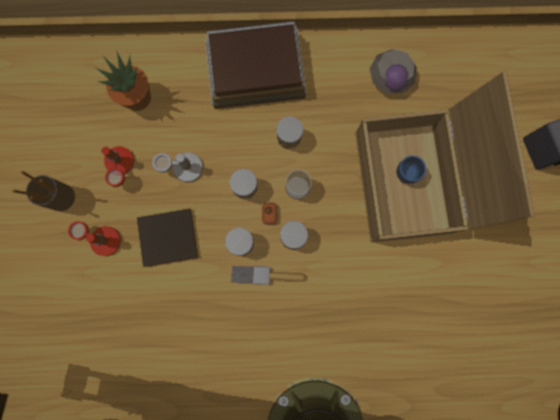

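The scene shows a grey and a silver loupe stand candidates: silver at scene (352,265)/top (188,167), ring towards +y, and red look-alikes at top (118,160) and (105,240). The four capped jars sit at top (290,130), (244,183), (239,242) and (294,236). The open jar is at (298,185), the stone at (269,213), the bowl at (411,169) and the slab at (167,238). I take the silver stand as the target.

Run:
```python
from h import *
for n in ['top','scene']:
    p=ctrl.get_image(n); W=world(p)
    if n=='top':
        im=cv2.resize(p['frame'][120:260,90:320],None,fx=3.2,fy=3.2,interpolation=cv2.INTER_CUBIC); cv2.imwrite('pics/crop.png',im[:,:,::-1])
    def circ(c,r,z0,z1):
        m=(np.hypot(W[...,0]-c[0],W[...,1]-c[1])<r)&(W[...,2]>z0)&(W[...,2]<z1)&(p['depth']>0)
        if m.sum()<5: return None
        q=W[m]; (x,y),rr=cv2.minEnclosingCircle(q[:,:2].astype(np.float32))
        return np.round([x,y,rr,*q.mean(0),m.sum()],3)
    for c in [(.44,.038),(.43,.16),(.567,.15),(.687,.044)]: print(n,'jar',circ(c,.045,.069,.083))
    print('open',circ((.56,.024),.045,.05,.085)); print('bowl',circ((.58,-.242),.045,.06,.076))
    print('stone',circ((.5,.095),.045,.012,.04)); print('foot',circ((.617,.296),.05,.006,.02)); print('post',circ((.615,.296),.06,.08,.12)); print('ring',circ((.615,.345),.04,.04,.065))
    m=(abs(W[...,2]-.105)<.006)&(W[...,1]<-.1)&(W[...,1]>-.4)&(abs(W[...,0]-.58)<.22)
    print('rim',cv2.minAreaRect(W[m][:,:2].astype(np.float32)),m.sum())
    for t in ['slab','lid','brush']:
        s=ctrl.silhouettes(t,p); 
        if s:
            q=W[s[0]['region']&(p['depth']>0)]
            if t=='lid':
                q=q[q[:,2]>.13]; print('lid',q.mean(0),q.max(0),q.min(0)); A=np.c_[q[:,[0,2]],np.ones(len(q))]; print(np.linalg.lstsq(A,q[:,1],rcond=None)[0])
            else: print(t,cv2.minAreaRect(q[:,:2].astype(np.float32)))
```

```text
top jar [4.40e-01 3.80e-02 3.10e-02 4.39e-01 3.80e-02 7.50e-02 5.89e+02]
top jar [4.27e-01 1.62e-01 3.10e-02 4.27e-01 1.62e-01 7.50e-02 5.91e+02]
top jar [5.63e-01 1.51e-01 3.10e-02 5.62e-01 1.51e-01 7.50e-02 5.63e+02]
top jar [6.85e-01 4.10e-02 3.10e-02 6.84e-01 4.10e-02 7.50e-02 5.40e+02]
open [5.60e-01 2.40e-02 3.00e-02 5.60e-01 2.30e-02 6.90e-02 1.95e+02]
bowl [ 5.87e-01 -2.41e-01  3.20e-02  5.87e-01 -2.40e-01  6.60e-02  1.77e+02]
stone [4.96e-01 9.20e-02 2.70e-02 4.95e-01 9.30e-02 2.50e-02 3.12e+02]
foot [6.20e-01 2.88e-01 4.00e-02 6.12e-01 2.85e-01 1.20e-02 5.01e+02]
post [6.16e-01 2.89e-01 1.00e-02 6.15e-01 2.88e-01 9.90e-02 8.20e+01]
ring [6.18e-01 3.34e-01 2.90e-02 6.17e-01 3.39e-01 5.40e-02 3.17e+02]
rim ((0.5683178305625916, -0.2344549000263214), (0.27649998664855957, 0.2007918506860733), 5.104498386383057) 1729
slab ((0.4464200437068939, 0.3408622145652771), (0.1263887733221054, 0.13710983097553253), 8.081925392150879)
lid [ 0.57454207 -0.35282903  0.22789993] [ 0.71696268 -0.32220225  0.30557524] [ 0.44020136 -0.38329942  0.13001237]
[ 0.08824083 -0.17958316 -0.36260011]
[... 637 characters left out ...]
 [6.15e-01 2.88e-01 3.70e-02 6.23e-01 2.86e-01 1.10e-02 3.70e+02]
post [6.16e-01 2.89e-01 1.10e-02 6.18e-01 2.87e-01 9.80e-02 6.30e+01]
ring [6.15e-01 3.33e-01 2.80e-02 6.18e-01 3.38e-01 5.30e-02 2.46e+02]
rim ((0.567579448223114, -0.23575225472450256), (0.2783806324005127, 0.20085808634757996), 4.828691005706787) 1132
slab ((0.4454710781574249, 0.3355705142021179), (0.12382971495389938, 0.12926635146141052), 8.352373123168945)
lid [ 0.58967036 -0.35234926  0.22602354] [ 0.71684282 -0.32272117  0.30520954] [ 0.44006257 -0.3825132   0.13000126]
[ 0.08798762 -0.17731536 -0.36415551]
brush ((0.3499332368373871, 0.09930822253227234), (0.16669213771820068, 0.04165283963084221), 84.36438751220703)
```

View pics/crop.png

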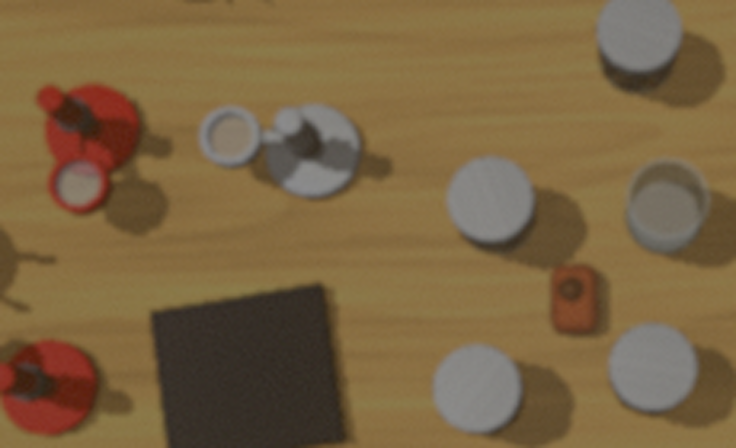

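The crop confirms the silver stand (post at crop (290,125), ring to +y) against the two red ones, plus four capped jars, the open jar and the stone. I take the bowl first, carrying the tool with its closing line along the chest's x (yaw about 5°).

Call:
move_arm(increments="28 -25 2 0 0 -3 0;28 -25 2 0 0 -3 0;28 -25 2 0 0 -3 0;28 -25 2 0 0 -3 0;28 -25 2 0 0 -3 0;28 -25 2 0 0 -3 0;28 -25 2 0 0 -3 0;28 -25 2 0 0 -3 0", grip_force=20)

```text
time: 2.07
position: [0.3676, 0.4328, 0.239]
tool_rot: [0.991, 2.981, 0.001]
ft_force: [0.5, 1.6, 0.5]
grip_width: 0.998
grip_force: 0.0
```

Call:
move_arm(increments="17 -36 0 0 0 -3 0;17 -36 0 0 0 -3 0;17 -36 0 0 0 -3 0;17 -36 0 0 0 -3 0;17 -36 0 0 0 -3 0;17 -36 0 0 0 -3 0;17 -36 0 0 0 -3 0;17 -36 0 0 0 -3 0")

```text
time: 2.73
position: [0.5029, 0.1444, 0.239]
tool_rot: [1.589, 2.71, 0.002]
ft_force: [0.8, 0.4, -0.5]
grip_width: 0.996
grip_force: 0.0
```

Call:
move_arm(increments="10 -36 0 0 0 -3 0;10 -36 0 0 0 -3 0;10 -36 0 0 0 -3 0;10 -36 0 0 0 -3 0;10 -36 0 0 0 -3 0;10 -36 0 0 0 -3 0;10 -36 0 0 0 -3 0;10 -36 0 0 0 -3 0")

```text
time: 3.4
position: [0.5827, -0.1433, 0.239]
tool_rot: [2.117, 2.32, 0.001]
ft_force: [0.7, -0.2, -0.8]
grip_width: 0.999
grip_force: 0.0
```

Call:
move_arm(increments="0 -30 0 0 0 0 0;0 -30 0 0 0 0 0;0 -20 0 0 0 0 0;0 0 0 0 0 0 0;0 0 0 0 0 0 0;0 0 0 0 0 0 0;0 0 0 0 0 0 0;0 0 0 0 0 0 0")

```text
time: 4.07
position: [0.5829, -0.2199, 0.2386]
tool_rot: [-2.112, -2.325, -0.001]
ft_force: [-0.2, 0.2, -0.2]
grip_width: 1.0
grip_force: 0.0
```

```bash
cat >> h.py <<'E'
def circ(p,c,r,z0,z1):
    W=world(p);m=(np.hypot(W[...,0]-c[0],W[...,1]-c[1])<r)&(W[...,2]>z0)&(W[...,2]<z1)&(p['depth']>0)
    if m.sum()<5: return None
    q=W[m]; (x,y),rr=cv2.minEnclosingCircle(q[:,:2].astype(np.float32))
    return np.round([x,y,rr,q[:,2].mean(),m.sum()],4)
E
python3 - <<'E'
from h import *
p=ctrl.get_image('wrist'); save(p,'w1')
print(circ(p,(.587,-.241),.042,.062,.074), ctrl.get_state()['position'])
W=world(p);m=(abs(W[...,2]-.105)<.005)
for x0,x1,y0,y1 in [(.4,.75,-.17,-.1),(.67,.74,-.32,-.15),(.4,.47,-.32,-.15)]:
    k=m&(W[...,0]>x0)&(W[...,0]<x1)&(W[...,1]>y0)&(W[...,1]<y1); print(k.sum(), W[k].mean(0) if k.any() else '')
    if k.any(): print(cv2.fitLine(W[k][:,:2].astype(np.float32),cv2.DIST_L2,0,.01,.01).ravel())
E
```

```text
[ 5.883e-01 -2.408e-01  3.110e-02  6.650e-02  9.490e+02] [ 0.58284268 -0.22013209  0.23861125]
4813 [ 0.57025205 -0.14157789  0.10364065]
[ 0.9983761   0.05696645  0.57025206 -0.1415779 ]
1584 [ 0.70062822 -0.21039459  0.10359086]
[ 0.08998575 -0.99594307  0.7006282  -0.21039459]
2381 [ 0.43643012 -0.22226224  0.103278  ]
[ 0.04866199 -0.9988153   0.43643013 -0.22226223]
```

View pics/w1.png

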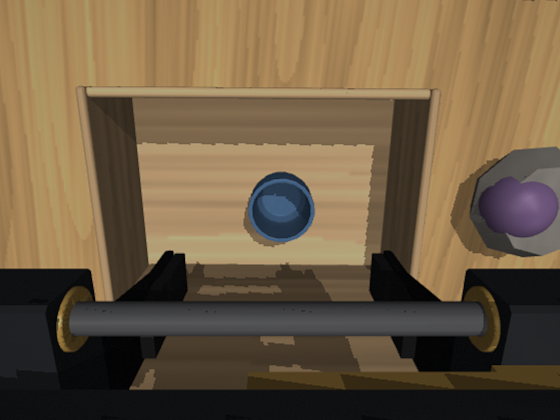

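Wrist view: bowl centred at (281,210) in the empty chest, world (0.588,-0.241), agreeing with the top view. Going down on it.

Call:
move_arm(increments="3 -11 0 0 0 0 0;2 -10 0 0 0 0 0;0 0 -25 0 0 0 0;0 0 -35 0 0 0 0;0 0 -35 0 0 0 0;0 0 -35 0 0 0 0;0 0 -30 0 0 0 0;0 0 -20 0 0 0 0")

```text
time: 4.78
position: [0.5856, -0.2435, 0.0551]
tool_rot: [-2.115, -2.319, 0.004]
ft_force: [-0.1, 0.9, 0.2]
grip_width: 1.001
grip_force: 0.0
```

Call:
move_arm(increments="0 0 -10 0 0 0 0;0 0 -9 0 0 0 0;0 0 0 0 0 0 0;0 0 0 0 0 0 255;0 0 0 0 0 0 255;0 0 0 0 0 0 255;0 0 0 0 0 0 255;0 0 0 0 0 0 255", grip_force=25)

```text
time: 5.45
position: [0.588, -0.2428, 0.0405]
tool_rot: [2.114, 2.322, 0.002]
ft_force: [0.9, -0.0, 2.3]
grip_width: 0.707
grip_force: 18.9
```

Call:
move_arm(increments="0 0 0 0 0 0 255;0 0 0 0 0 0 255;0 0 0 0 0 0 255;0 0 0 0 0 0 255;0 0 5 0 0 0 255;0 0 10 0 0 0 255;0 0 15 0 0 0 255;0 0 15 0 0 0 255")

```text
time: 6.12
position: [0.5865, -0.2426, 0.0846]
tool_rot: [-2.114, -2.321, 0.002]
ft_force: [-0.2, -0.4, -1.4]
grip_width: 0.701
grip_force: 25.0
```

Call:
move_arm(increments="0 0 20 0 0 0 255;0 0 30 0 0 0 255;0 0 30 0 0 0 255;0 0 20 0 0 0 255;-4 15 0 0 0 0 255;-8 32 0 0 0 0 255;-8 32 0 0 0 0 255;-8 32 0 0 0 0 255")

```text
time: 6.78
position: [0.5583, -0.1311, 0.1846]
tool_rot: [-2.117, -2.321, 0.001]
ft_force: [0.8, 1.1, -2.7]
grip_width: 0.709
grip_force: 25.0
```

Call:
move_arm(increments="-8 33 0 0 0 0 255;-8 33 0 0 0 0 255;-8 33 0 0 0 0 255;-8 33 0 0 0 0 255;-8 33 0 0 0 0 255;-8 33 0 0 0 0 255;-8 33 0 0 0 0 255;-8 33 0 0 0 0 255")

```text
time: 7.45
position: [0.4944, 0.1332, 0.1848]
tool_rot: [-2.116, -2.322, 0.0]
ft_force: [1.1, -0.1, -2.2]
grip_width: 0.707
grip_force: 25.0
```

Call:
move_arm(increments="-8 33 0 0 0 0 255;-8 33 0 0 0 0 255;-8 33 0 0 0 0 255;-8 33 0 0 0 0 255;-8 33 0 0 0 0 255;-8 26 0 0 0 0 255;0 8 0 0 0 0 255;0 0 0 0 0 0 255")

```text
time: 8.12
position: [0.4459, 0.3338, 0.1843]
tool_rot: [-2.109, -2.328, 0.001]
ft_force: [0.7, 0.0, -2.9]
grip_width: 0.707
grip_force: 25.0
```

Call:
move_arm(increments="0 2 -20 0 0 0 255;0 2 -30 0 0 0 255;0 0 -30 0 0 0 255;0 0 -25 0 0 0 255;0 0 -15 0 0 0 255;0 0 -10 0 0 0 255;0 0 -4 0 0 0 255;0 0 -2 0 0 0 255")

```text
time: 8.78
position: [0.448, 0.3341, 0.0486]
tool_rot: [2.117, 2.321, -0.001]
ft_force: [-0.3, -0.2, -1.1]
grip_width: 0.707
grip_force: 25.0
```

Run:
```python
from h import *
s=ctrl.get_state();print(s['position'],s['ft_force'])
for n in ['scene','top']:
    p=ctrl.get_image(n)
    for t in ['jar1','loupe']:
        for f in ctrl.find_in(t,p)[:5]: print(n,t,np.round(f['centre'],3),round(f['score'],2))
```

```text
[0.44799942 0.33408802 0.04858079] [-0.25429518 -0.22168384 -1.08735747]
scene jar1 [0.699 0.045 0.079] 0.72
scene jar1 [0.443 0.165 0.079] 0.7
scene jar1 [0.575 0.152 0.076] 0.6
scene jar1 [0.456 0.038 0.072] 0.6
scene loupe [0.454 0.49  0.045] 0.91
scene loupe [0.624 0.296 0.027] 0.9
scene loupe [0.636 0.453 0.011] 0.87
top jar1 [0.425 0.162 0.076] 0.91
top jar1 [0.562 0.147 0.075] 0.9
top jar1 [0.44  0.036 0.075] 0.77
top jar1 [0.675 0.043 0.072] 0.59
top loupe [0.612 0.293 0.013] 0.86
top loupe [0.628 0.449 0.012] 0.74
top loupe [0.456 0.546 0.058] 0.5
```

Call:
move_arm(increments="0 0 -1 0 0 0 255;0 0 0 0 0 0 255;0 0 0 0 0 0 0;0 0 0 0 0 0 0;0 0 0 0 0 0 0;0 0 0 0 0 0 0;0 0 15 0 0 0 0;0 0 25 0 0 0 0")

```text
time: 9.75
position: [0.4456, 0.3338, 0.0855]
tool_rot: [-2.115, -2.323, 0.009]
ft_force: [0.3, 0.5, -0.1]
grip_width: 0.988
grip_force: 0.0
```

Call:
move_arm(increments="0 0 30 0 0 0 0;0 0 20 0 0 0 0;-4 -30 0 0 0 0 0;-4 -30 0 0 0 0 0;-4 -30 0 0 0 0 0;-4 -30 0 0 0 0 0;-4 -30 0 0 0 0 0;0 -22 0 0 0 0 0")

```text
time: 10.42
position: [0.4267, 0.1607, 0.1377]
tool_rot: [-2.117, -2.321, 0.0]
ft_force: [0.2, 0.2, 0.2]
grip_width: 1.001
grip_force: 0.0
```

Run:
```python
from h import *
s=ctrl.get_state();print(s['position'])
p=ctrl.get_image('top')
for c in [(.44,.038),(.427,.162),(.563,.151),(.685,.041)]: print('jar',circ(p,c,.045,.069,.083))
print('bowl',circ(p,(.446,.336),.045,.068,.082))
p=ctrl.get_image('wrist'); print('w',circ(p,(.427,.162),.045,.069,.083))
```

```text
[0.42668796 0.16067964 0.13765239]
jar [4.397e-01 3.860e-02 3.090e-02 7.470e-02 5.890e+02]
jar None
jar [5.629e-01 1.504e-01 3.080e-02 7.490e-02 3.780e+02]
jar [6.847e-01 4.130e-02 3.120e-02 7.490e-02 5.400e+02]
bowl [4.468e-01 3.363e-01 3.120e-02 7.410e-02 1.750e+02]
w [4.282e-01 1.626e-01 3.110e-02 7.410e-02 7.172e+03]
```

Call:
move_arm(increments="1 2 -15 0 0 0 0;0 0 -30 0 0 0 0;0 0 -25 0 0 0 0;0 0 -15 0 0 0 0;0 0 -6 0 0 0 0;0 0 0 0 0 0 0;0 0 0 0 0 0 255;0 0 0 0 0 0 255", grip_force=30)

```text
time: 11.18
position: [0.4294, 0.166, 0.0478]
tool_rot: [2.114, 2.323, 0.004]
ft_force: [-0.7, -0.0, 0.3]
grip_width: 0.918
grip_force: 0.0
```

Call:
move_arm(increments="0 0 0 0 0 0 255;0 0 0 0 0 0 255;0 0 0 0 0 0 255;0 0 0 0 0 0 255;0 0 0 0 0 0 255;0 0 6 0 0 0 255;0 0 15 0 0 0 255;0 0 20 0 0 0 255")

```text
time: 11.85
position: [0.4268, 0.1642, 0.0865]
tool_rot: [-2.115, -2.322, 0.007]
ft_force: [0.2, 0.6, -2.8]
grip_width: 0.704
grip_force: 30.0
```

Call:
move_arm(increments="0 0 30 0 0 0 255;0 0 35 0 0 0 255;0 0 35 0 0 0 255;6 -34 0 0 0 0 255;6 -34 0 0 0 0 255;6 -34 0 0 0 0 255;6 -34 0 0 0 0 255;6 -34 0 0 0 0 255")

```text
time: 12.52
position: [0.458, -0.0066, 0.1874]
tool_rot: [-2.115, -2.323, -0.0]
ft_force: [0.8, 0.5, -3.4]
grip_width: 0.7
grip_force: 30.0
```

Call:
move_arm(increments="6 -34 0 0 0 0 255;6 -34 0 0 0 0 255;6 -34 0 0 0 0 255;6 -34 0 0 0 0 255;6 -34 0 0 0 0 255;6 -34 0 0 0 0 255;6 -34 0 0 0 0 255;4 -34 0 0 0 0 255")

```text
time: 13.18
position: [0.5046, -0.278, 0.1873]
tool_rot: [-2.114, -2.324, 0.0]
ft_force: [1.0, 0.4, -2.4]
grip_width: 0.698
grip_force: 30.0
```

Call:
move_arm(increments="0 -2 0 0 0 0 255;0 0 0 0 0 0 255;0 0 -20 0 0 0 255;0 0 -30 0 0 0 255;0 0 -35 0 0 0 255;0 0 -25 0 0 0 255;0 0 -10 0 0 0 255;0 0 0 0 0 0 255")

```text
time: 13.85
position: [0.5027, -0.2762, 0.065]
tool_rot: [-2.11, -2.32, 0.002]
ft_force: [-0.7, 0.9, -2.1]
grip_width: 0.709
grip_force: 30.0
```

Call:
move_arm(increments="0 0 -6 0 0 0 255;0 0 -5 0 0 0 255;0 0 -2 0 0 0 255;0 0 0 0 0 0 255;0 0 0 0 0 0 40;0 0 0 0 0 0 40;0 0 0 0 0 0 40;0 0 0 0 0 0 40")

```text
time: 14.52
position: [0.5048, -0.2791, 0.0552]
tool_rot: [2.115, 2.322, 0.001]
ft_force: [-0.3, 0.2, -0.7]
grip_width: 0.835
grip_force: 0.0
```

Call:
move_arm(increments="0 0 10 0 0 0 40;0 0 20 0 0 0 40;0 0 30 0 0 0 40;0 0 40 0 0 0 0;0 0 35 0 0 0 0;-4 34 0 0 0 0 0;-8 36 0 0 0 0 0;-8 36 0 0 0 0 0")

```text
time: 15.18
position: [0.4844, -0.173, 0.1909]
tool_rot: [2.118, 2.318, 0.002]
ft_force: [0.4, 1.1, -0.2]
grip_width: 0.994
grip_force: 0.0
```

Call:
move_arm(increments="-8 36 0 0 0 0 0;-8 36 0 0 0 0 0;-8 36 0 0 0 0 0;-8 36 -10 0 0 0 0;-8 34 -20 0 0 0 0;-4 34 -20 0 0 0 0;0 0 0 0 0 0 0;0 0 0 0 0 0 0")

```text
time: 15.85
position: [0.4395, 0.0404, 0.1393]
tool_rot: [-2.111, -2.326, 0.002]
ft_force: [0.6, -0.9, 0.2]
grip_width: 0.998
grip_force: 0.0
```

Run:
```python
from h import *
s=ctrl.get_state();print(s['position'])
p=ctrl.get_image('top')
for c in [(.503,-.281)]: print('placed',circ(p,c,.045,.075,.09))
for c in [(.563,.151),(.685,.041)]: print('jar',circ(p,c,.05,.069,.083))
p=ctrl.get_image('wrist'); print('w',circ(p,(.44,.038),.05,.069,.083))
```

```text
[0.43946509 0.04042436 0.13927572]
placed [ 5.043e-01 -2.818e-01  3.120e-02  8.240e-02  6.000e+02]
jar [5.629e-01 1.506e-01 3.120e-02 7.480e-02 5.640e+02]
jar [6.845e-01 4.040e-02 3.110e-02 7.480e-02 5.360e+02]
w [4.403e-01 3.870e-02 3.120e-02 7.410e-02 6.905e+03]
```

Call:
move_arm(increments="1 -1 -15 0 0 0 0;0 0 -30 0 0 0 0;0 0 -25 0 0 0 0;0 0 -15 0 0 0 0;0 0 -7 0 0 0 0;0 0 0 0 0 0 0;0 0 0 0 0 0 255;0 0 0 0 0 0 255")

```text
time: 16.62
position: [0.4428, 0.038, 0.049]
tool_rot: [2.116, 2.321, 0.004]
ft_force: [0.6, 0.3, 0.1]
grip_width: 0.915
grip_force: 0.0
```

Call:
move_arm(increments="0 0 0 0 0 0 255;0 0 0 0 0 0 255;0 0 0 0 0 0 255;0 0 0 0 0 0 255;0 0 0 0 0 0 255;0 0 6 0 0 0 255;0 0 15 0 0 0 255;0 0 20 0 0 0 255")

```text
time: 17.28
position: [0.4398, 0.0377, 0.0878]
tool_rot: [-2.115, -2.322, 0.006]
ft_force: [-0.1, -0.1, -3.2]
grip_width: 0.705
grip_force: 30.0
```

Call:
move_arm(increments="0 0 30 0 0 0 255;0 0 35 0 0 0 255;0 0 35 0 0 0 255;0 0 0 0 0 0 255;8 -34 0 0 0 0 255;8 -34 0 0 0 0 255;8 -34 0 0 0 0 255;8 -34 0 0 0 0 255")

```text
time: 17.95
position: [0.4732, -0.0992, 0.1884]
tool_rot: [2.114, 2.323, 0.001]
ft_force: [0.8, -0.6, -2.2]
grip_width: 0.702
grip_force: 30.0
```

Call:
move_arm(increments="8 -34 0 0 0 0 255;8 -34 0 0 0 0 255;8 -32 0 0 0 0 255;0 0 0 0 0 0 255;0 0 0 0 0 0 255;0 0 -20 0 0 0 255;0 0 -30 0 0 0 255;0 0 -25 0 0 0 255")

```text
time: 18.62
position: [0.4975, -0.1956, 0.1122]
tool_rot: [-2.112, -2.325, -0.003]
ft_force: [-0.1, 1.3, -1.8]
grip_width: 0.703
grip_force: 30.0
```

Call:
move_arm(increments="0 0 -25 0 0 0 255;0 0 -18 0 0 0 255;0 0 -8 0 0 0 255;0 0 -4 0 0 0 255;0 0 -3 0 0 0 255;0 0 0 0 0 0 255;0 0 0 0 0 0 40;0 0 0 0 0 0 40")

```text
time: 19.28
position: [0.4987, -0.1978, 0.0569]
tool_rot: [2.113, 2.321, 0.003]
ft_force: [0.1, -0.5, -1.0]
grip_width: 0.786
grip_force: 0.0
```

Call:
move_arm(increments="0 0 0 0 0 0 40;0 0 0 0 0 0 40;0 0 10 0 0 0 40;0 0 20 0 0 0 40;0 0 35 0 0 0 40;0 0 35 0 0 0 0;0 0 30 0 0 0 0;5 25 0 0 0 0 0")

```text
time: 19.95
position: [0.5045, -0.18, 0.1928]
tool_rot: [2.119, 2.305, 0.007]
ft_force: [0.2, -1.1, 0.3]
grip_width: 0.964
grip_force: 0.0
```

Call:
move_arm(increments="6 36 0 0 0 0 0;6 36 0 0 0 0 0;6 36 0 0 0 0 0;6 36 0 0 0 0 0;6 36 0 0 0 0 0;6 36 0 0 0 0 0;6 36 0 0 0 0 0;6 36 0 0 0 0 0")

```text
time: 20.62
position: [0.5506, 0.1169, 0.1867]
tool_rot: [2.116, 2.322, 0.002]
ft_force: [0.5, -0.6, 1.3]
grip_width: 1.003
grip_force: 0.0
```

Call:
move_arm(increments="6 34 -20 0 0 0 0;6 0 -20 0 0 0 0;0 0 -5 0 0 0 0;0 0 0 0 0 0 0;0 0 0 0 0 0 0;0 0 0 0 0 0 0;0 0 0 0 0 0 0;0 0 0 0 0 0 0")

```text
time: 21.28
position: [0.563, 0.1486, 0.1419]
tool_rot: [2.117, 2.321, 0.003]
ft_force: [-0.3, -0.7, -0.0]
grip_width: 0.997
grip_force: 0.0
```

Run:
```python
from h import *
s=ctrl.get_state();print(s['position'])
p=ctrl.get_image('top')
for c in [(.503,-.281),(.496,-.196)]: print('placed',circ(p,c,.045,.075,.09))
for c in [(.685,.041)]: print('jar',circ(p,c,.05,.069,.083))
p=ctrl.get_image('wrist'); print('w',circ(p,(.563,.151),.05,.069,.083))
```

```text
[0.56300938 0.14860907 0.1418671 ]
placed [ 5.037e-01 -2.817e-01  3.160e-02  8.250e-02  6.000e+02]
placed [ 4.979e-01 -1.981e-01  3.180e-02  8.280e-02  5.950e+02]
jar [6.845e-01 4.020e-02 3.110e-02 7.490e-02 5.380e+02]
w [5.636e-01 1.514e-01 3.110e-02 7.410e-02 6.884e+03]
```

Call:
move_arm(increments="0 2 -15 0 0 0 0;0 0 -30 0 0 0 0;0 0 -25 0 0 0 0;0 0 -15 0 0 0 0;0 0 -10 0 0 0 0;0 0 0 0 0 0 0;0 0 0 0 0 0 255;0 0 0 0 0 0 255")

```text
time: 22.05
position: [0.5635, 0.1514, 0.0469]
tool_rot: [2.115, 2.322, 0.003]
ft_force: [0.3, 0.2, -0.2]
grip_width: 0.922
grip_force: 0.0
```

Call:
move_arm(increments="0 0 0 0 0 0 255;0 0 0 0 0 0 255;0 0 0 0 0 0 255;0 0 0 0 0 0 255;0 0 0 0 0 0 255;0 0 6 0 0 0 255;0 0 15 0 0 0 255;0 0 20 0 0 0 255")

```text
time: 22.72
position: [0.56, 0.1506, 0.085]
tool_rot: [-2.114, -2.321, 0.008]
ft_force: [0.4, 0.9, -3.0]
grip_width: 0.703
grip_force: 30.0
```

Call:
move_arm(increments="0 0 30 0 0 0 255;0 0 35 0 0 0 255;0 0 35 0 0 0 255;6 -35 0 0 0 0 255;6 -35 0 0 0 0 255;6 -35 0 0 0 0 255;6 -35 0 0 0 0 255;6 -35 0 0 0 0 255")

```text
time: 23.38
position: [0.5916, -0.0252, 0.1862]
tool_rot: [-2.114, -2.322, 0.001]
ft_force: [0.8, -0.4, -2.9]
grip_width: 0.698
grip_force: 30.0
```

Call:
move_arm(increments="6 -35 0 0 0 0 255;6 -35 0 0 0 0 255;6 -35 0 0 0 0 255;6 -35 0 0 0 0 255;6 -35 0 0 0 0 255;8 -35 0 0 0 0 255;8 -35 0 0 0 0 255;0 0 0 0 0 0 255")

```text
time: 24.05
position: [0.6353, -0.2794, 0.1857]
tool_rot: [2.126, 2.309, -0.013]
ft_force: [-2.6, -1.3, -3.1]
grip_width: 0.703
grip_force: 30.0
```

Call:
move_arm(increments="0 0 0 0 0 0 255;0 0 0 0 0 0 255;0 0 0 0 0 0 255;0 0 0 0 0 0 255;0 0 -15 0 0 0 255;0 0 -25 0 0 0 255;0 0 -25 0 0 0 255;0 0 -20 0 0 0 255")

```text
time: 24.72
position: [0.6384, -0.2664, 0.1001]
tool_rot: [-2.111, -2.325, -0.001]
ft_force: [-1.2, 1.0, -2.4]
grip_width: 0.701
grip_force: 30.0
```

Call:
move_arm(increments="0 0 -20 0 0 0 255;0 0 -13 0 0 0 255;0 0 -8 0 0 0 255;0 0 -4 0 0 0 255;0 0 -3 0 0 0 255;0 0 0 0 0 0 255;0 0 0 0 0 0 40;0 0 0 0 0 0 40")

```text
time: 25.38
position: [0.6395, -0.2694, 0.0551]
tool_rot: [2.113, 2.321, 0.002]
ft_force: [0.5, 0.3, 0.6]
grip_width: 0.782
grip_force: 0.0
```

Call:
move_arm(increments="0 0 0 0 0 0 40;0 0 0 0 0 0 40;0 0 10 0 0 0 40;0 0 20 0 0 0 40;0 0 35 0 0 0 40;0 0 35 0 0 0 0;0 0 30 0 0 0 0;4 25 0 0 0 0 0")

```text
time: 26.05
position: [0.6428, -0.253, 0.1929]
tool_rot: [2.116, 2.303, 0.001]
ft_force: [-0.1, -0.9, 1.3]
grip_width: 0.965
grip_force: 0.0
```

Call:
move_arm(increments="6 36 0 0 0 0 0;6 36 0 0 0 0 0;6 36 0 0 0 0 0;6 36 0 0 0 0 0;6 36 0 0 0 0 0;6 36 0 0 0 0 0;6 36 -10 0 0 0 0;2 30 -20 0 0 0 0")

```text
time: 26.72
position: [0.689, 0.0416, 0.1571]
tool_rot: [2.11, 2.322, 0.009]
ft_force: [0.0, 0.2, -0.1]
grip_width: 1.001
grip_force: 0.0
```

Call:
move_arm(increments="0 0 -15 0 0 0 0;0 0 0 0 0 0 0;0 0 0 0 0 0 0;0 0 0 0 0 0 0;0 0 0 0 0 0 0;0 0 0 0 0 0 0;0 0 0 0 0 0 0;0 0 0 0 0 0 0")

```text
time: 27.38
position: [0.6866, 0.0375, 0.1393]
tool_rot: [2.116, 2.321, 0.001]
ft_force: [0.3, 0.9, -0.4]
grip_width: 0.999
grip_force: 0.0
```

Run:
```python
from h import *
s=ctrl.get_state();print(s['position'])
p=ctrl.get_image('top')
for c in [(.503,-.281),(.496,-.196),(.639,-.269)]: print('placed',circ(p,c,.045,.075,.09))
p=ctrl.get_image('wrist'); print('w',circ(p,(.685,.041),.06,.069,.083))
```

```text
[0.68664936 0.0375266  0.13926293]
placed [ 5.042e-01 -2.817e-01  3.140e-02  8.260e-02  5.970e+02]
placed [ 4.983e-01 -1.984e-01  3.160e-02  8.250e-02  5.940e+02]
placed [ 6.389e-01 -2.699e-01  3.210e-02  8.270e-02  5.670e+02]
w [6.864e-01 4.170e-02 3.110e-02 7.410e-02 7.042e+03]
```

Call:
move_arm(increments="-1 3 -15 0 0 0 0;0 0 -30 0 0 0 0;0 0 -25 0 0 0 0;0 0 -15 0 0 0 0;0 0 -7 0 0 0 0;0 0 0 0 0 0 0;0 0 0 0 0 0 255;0 0 0 0 0 0 255")

```text
time: 28.15
position: [0.6867, 0.041, 0.0484]
tool_rot: [2.114, 2.321, 0.003]
ft_force: [0.3, -0.3, 0.5]
grip_width: 0.922
grip_force: 0.0
```

Call:
move_arm(increments="0 0 0 0 0 0 255;0 0 0 0 0 0 255;0 0 0 0 0 0 255;0 0 0 0 0 0 255;0 0 0 0 0 0 255;0 0 6 0 0 0 255;0 0 15 0 0 0 255;0 0 20 0 0 0 255")

```text
time: 28.82
position: [0.6837, 0.0413, 0.0865]
tool_rot: [-2.114, -2.321, 0.005]
ft_force: [-0.0, -0.3, -1.6]
grip_width: 0.703
grip_force: 30.0
```

Call:
move_arm(increments="0 0 30 0 0 0 255;0 0 35 0 0 0 255;0 0 35 0 0 0 255;0 0 0 0 0 0 255;-8 -32 0 0 0 0 255;-8 -32 0 0 0 0 255;-8 -32 0 0 0 0 255;-8 -32 0 0 0 0 255")

```text
time: 29.48
position: [0.6526, -0.0881, 0.188]
tool_rot: [2.115, 2.323, -0.0]
ft_force: [0.9, -0.1, -2.2]
grip_width: 0.702
grip_force: 30.0
```

Call:
move_arm(increments="-8 -32 0 0 0 0 255;-8 -32 0 0 0 0 255;-5 -32 0 0 0 0 255;0 0 0 0 0 0 255;0 0 0 0 0 0 255;0 0 -20 0 0 0 255;0 0 -30 0 0 0 255;0 0 -25 0 0 0 255")

```text
time: 30.15
position: [0.6331, -0.1808, 0.1118]
tool_rot: [-2.113, -2.325, -0.003]
ft_force: [-1.1, 0.5, -2.9]
grip_width: 0.703
grip_force: 30.0
```

Call:
move_arm(increments="0 0 -25 0 0 0 255;0 0 -18 0 0 0 255;0 0 -8 0 0 0 255;0 0 -4 0 0 0 255;0 0 -3 0 0 0 255;0 0 0 0 0 0 255;0 0 0 0 0 0 40;0 0 0 0 0 0 40")

```text
time: 30.82
position: [0.6337, -0.183, 0.0562]
tool_rot: [2.113, 2.321, 0.003]
ft_force: [0.2, -0.6, -0.2]
grip_width: 0.78
grip_force: 0.0
```

Call:
move_arm(increments="0 0 0 0 0 0 40;0 0 0 0 0 0 40;0 0 10 0 0 0 40;0 0 20 0 0 0 40;0 0 35 0 0 0 40;0 0 35 0 0 0 0;0 0 35 0 0 0 0;-5 35 0 0 0 0 0")

```text
time: 31.48
position: [0.6298, -0.1589, 0.1992]
tool_rot: [2.118, 2.298, 0.004]
ft_force: [-0.3, -1.4, 1.6]
grip_width: 0.97
grip_force: 0.0
```

Call:
move_arm(increments="-4 30 35 0 0 0 255;-4 30 35 0 0 0 255;0 30 35 0 0 0 255;0 20 25 0 0 0 255;0 0 20 0 0 0 255;0 0 0 0 0 0 255;0 0 0 0 0 0 255;0 0 0 0 0 0 255")

```text
time: 32.15
position: [0.6197, -0.0475, 0.3291]
tool_rot: [-2.117, -2.321, 0.0]
ft_force: [-0.5, -0.4, -0.0]
grip_width: 0.481
grip_force: 0.0
```

Run:
```python
from h import *
s=ctrl.get_state();print(s['position'],s['grip_width'])
for n in ['top','scene']:
    p=ctrl.get_image(n); W=world(p)
    if n=='top': save(p,'t2')
    for c in [(.503,-.281),(.496,-.196),(.639,-.269),(.632,-.184)]: print('placed',circ(p,c,.045,.075,.09))
    print('bowl',circ(p,(.446,.336),.045,.068,.082),'post',circ(p,(.616,.289),.06,.08,.12))
    m=(W[...,1]<-.42)&(W[...,1]>-.62)&(abs(W[...,0]-.58)<.25)&(W[...,2]>.03)
    if m.any(): print('behind',W[m].min(0),W[m].max(0))
    q=W[(W[...,2]>.13)&(W[...,1]<-.3)&(W[...,1]>-.42)&(abs(W[...,0]-.58)<.16)]; print('lid',q.min(0),q.max(0))
    print(np.linalg.lstsq(np.c_[q[:,[0,2]],np.ones(len(q))],q[:,1],rcond=None)[0])
```

```text
[ 0.61973923 -0.04749119  0.32906149] 0.4810425825995696
placed [ 5.043e-01 -2.821e-01  3.130e-02  8.270e-02  5.970e+02]
placed [ 4.950e-01 -2.138e-01  2.570e-02  8.270e-02  1.230e+02]
placed [ 6.383e-01 -2.701e-01  3.170e-02  8.280e-02  5.480e+02]
placed None
bowl [4.473e-01 3.360e-01 3.110e-02 7.400e-02 1.750e+02] post [6.163e-01 2.900e-01 1.040e-02 9.920e-02 7.800e+01]
behind [ 0.58847992 -0.59545662  0.03006307] [ 0.68117241 -0.53142801  0.12535129]
lid [ 0.43992728 -0.38436777  0.13001812] [ 0.71659311 -0.32266411  0.30500109]
[ 0.08828773 -0.17995613 -0.36260403]
placed [ 5.048e-01 -2.843e-01  3.250e-02  8.260e-02  3.330e+02]
placed [ 4.977e-01 -2.082e-01  3.080e-02  8.210e-02  6.100e+01]
placed [ 6.377e-01 -2.712e-01  3.240e-02  8.250e-02  3.970e+02]
placed [ 6.319e-01 -1.848e-01  3.230e-02  8.250e-02  3.930e+02]
bowl [4.457e-01 3.339e-01 3.280e-02 7.290e-02 1.210e+02] post [6.152e-01 2.884e-01 1.080e-02 9.710e-02 6.700e+01]
behind [ 0.58744015 -0.61993201  0.03019537] [ 0.69972767 -0.53338601  0.12500887]
lid [ 0.43755543 -0.38597275  0.13009976] [ 0.71711348 -0.32301861  0.30484806]
[ 0.08746706 -0.17804329 -0.36372647]
```

View pics/t2.png

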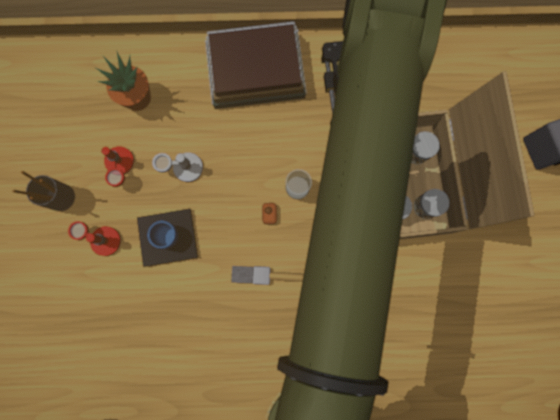

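Top view: bowl on the slab at (162,235), jars in the chest, bystanders unmoved. Step 1 is measured as met in both views. Now going over the lid to its outer face.

Call:
move_arm(increments="0 0 25 0 0 0 255;0 0 25 0 0 0 255;-4 -30 0 0 0 0 255;-4 -32 0 0 0 0 255;-4 -32 0 0 0 0 255;-4 -32 0 0 0 0 255;-4 -32 0 0 0 0 255;-4 -32 0 0 0 0 255")

```text
time: 32.92
position: [0.5952, -0.2384, 0.3782]
tool_rot: [-2.115, -2.32, 0.001]
ft_force: [0.4, -0.4, 0.2]
grip_width: 0.002
grip_force: 0.0
```

Call:
move_arm(increments="-4 -32 0 0 0 0 255;-4 -32 0 0 0 0 255;-4 -32 0 0 0 0 255;-4 -32 0 0 0 0 255;0 -32 0 0 0 0 255;0 -30 0 0 0 0 255;0 0 0 0 0 0 255;0 0 0 0 0 0 255")

```text
time: 33.58
position: [0.5779, -0.4296, 0.3771]
tool_rot: [-2.12, -2.314, 0.003]
ft_force: [0.5, -0.4, 0.2]
grip_width: 0.004
grip_force: 0.0
```

Call:
move_arm(increments="0 0 -20 0 0 0 255;0 0 -35 0 0 0 255;0 0 -35 0 0 0 255;0 0 -25 0 0 0 255;0 0 -8 0 0 0 255;0 6 0 0 0 0 255;0 10 0 0 0 0 255;0 10 0 0 0 0 255")

```text
time: 34.25
position: [0.5809, -0.4001, 0.2586]
tool_rot: [2.113, 2.321, 0.001]
ft_force: [1.2, 0.4, 0.7]
grip_width: 0.008
grip_force: 0.0
```

Call:
move_arm(increments="0 8 0 0 0 0 255;0 8 0 0 0 0 255;0 8 0 0 0 0 255;0 8 0 0 0 0 255;0 8 0 0 0 0 255;0 8 0 0 0 0 255;0 8 0 0 0 0 255;0 0 0 0 0 0 255")

```text
time: 34.92
position: [0.5805, -0.3425, 0.2561]
tool_rot: [-2.112, -2.324, -0.001]
ft_force: [0.0, -0.9, 0.2]
grip_width: 0.008
grip_force: 0.2
```

```bash
cat > lid.py <<'E'
from h import *
s=ctrl.get_state();print(s['position'],s['ft_force'])
for n in ['scene','top']:
    p=ctrl.get_image(n); W=world(p); save(p,'lid_'+n)
    g=ctrl.silhouettes('lid',p)
    if not g: print('none'); continue
    q=W[g[0]['region']&(p['depth']>0)]; q=q[(q[:,2]>.1)&(q[:,2]<.32)&(abs(q[:,0]-.58)<.16)]
    c=np.median(q,0); vv=(q@[-.087,.996,0])-(np.array([.568,-.234,0])@[-.087,.996,0])+.098
    print(n,len(q),'angle',np.median(np.arctan2(q[:,2]-.105,vv)[np.hypot(vv,q[:,2]-.105)>.1]), q.max(0))
E
python3 lid.py
```

```text
[ 0.58050253 -0.34253054  0.25609263] [ 0.01655613 -0.87162581  0.15618375]
scene 3706 angle 1.5274277811114327 [ 0.71407853 -0.3100586   0.30804173]
top 4011 angle 1.5192609373922907 [ 0.71463703 -0.30940407  0.30842071]
```

Call:
move_arm(increments="0 10 -1 0 0 0 255;0 10 -1 0 0 0 255;0 12 -2 0 0 0 255;0 13 -3 0 0 0 255;0 12 -5 0 0 0 255;0 12 -5 0 0 0 255;0 11 -7 0 0 0 255;0 11 -7 0 0 0 255")

```text
time: 35.78
position: [0.58, -0.2524, 0.2249]
tool_rot: [-2.115, -2.323, -0.0]
ft_force: [-0.8, -2.4, 0.8]
grip_width: 0.006
grip_force: 1.0
```

Call:
move_arm(increments="0 10 -9 0 0 0 255;0 10 -9 0 0 0 255;0 8 -10 0 0 0 255;0 8 -10 0 0 0 255;0 6 -11 0 0 0 255;0 6 -11 0 0 0 255;0 0 0 0 0 0 255;0 0 0 0 0 0 255")

```text
time: 36.45
position: [0.58, -0.2047, 0.1642]
tool_rot: [-2.114, -2.323, 0.001]
ft_force: [-0.1, 0.4, -0.5]
grip_width: 0.005
grip_force: 0.0
```

```bash
python3 lid.py
```

```text
[ 0.57999239 -0.2047144   0.16417911] [-0.09935625  0.39340038 -0.47558915]
scene 3772 angle 0.3804574384130376 [ 0.71336964 -0.13277486  0.2749827 ]
top 2408 angle 0.375401138726957 [ 0.70065568 -0.13282952  0.26754622]
```

View pics/lid_scene.png

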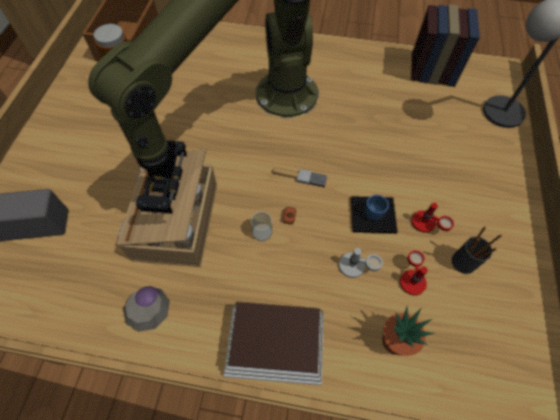

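The scene picture shows the lid nearly shut at (165,215) with the fingers on it, and the loupe and bowl undisturbed. Finishing the push.

Call:
move_arm(increments="0 4 -9 0 0 0 255;0 4 -9 0 0 0 255;0 2 -9 0 0 0 255;0 2 -9 0 0 0 255;0 0 -7 0 0 0 255;0 0 -5 0 0 0 255;0 0 -3 0 0 0 255;0 0 -2 0 0 0 255")

```text
time: 37.32
position: [0.5797, -0.1928, 0.1133]
tool_rot: [-2.113, -2.321, -0.001]
ft_force: [-7.7, 5.2, 21.4]
grip_width: 0.002
grip_force: 11.2
```

Call:
move_arm(increments="0 0 -2 0 0 0 255;0 0 -1 0 0 0 255;0 0 0 0 0 0 255;0 0 0 0 0 0 255;0 0 0 0 0 0 255;0 0 0 0 0 0 255;0 0 0 0 0 0 255;0 0 0 0 0 0 255")

```text
time: 37.98
position: [0.5797, -0.1929, 0.1132]
tool_rot: [-2.113, -2.32, -0.004]
ft_force: [-11.2, 6.4, 27.1]
grip_width: 0.006
grip_force: 13.4
```

Call:
move_arm(increments="0 0 6 0 0 0 255;0 0 10 0 0 0 255;0 0 25 0 0 0 255;0 0 30 0 0 0 0;0 0 30 0 0 0 0;2 25 0 0 0 0 0;3 35 0 0 0 0 0;3 35 0 0 0 0 0")

```text
time: 38.65
position: [0.5883, -0.0993, 0.2112]
tool_rot: [2.119, 2.317, 0.001]
ft_force: [0.1, 1.3, 0.3]
grip_width: 0.3
grip_force: 0.0
```

Call:
move_arm(increments="3 36 0 0 0 0 0;3 36 0 0 0 0 0;3 36 0 0 0 0 0;3 36 0 0 0 0 0;3 36 0 0 0 0 0;3 36 0 0 0 0 0;3 36 0 0 0 0 0;3 36 0 0 0 0 0")

```text
time: 39.32
position: [0.6122, 0.191, 0.2104]
tool_rot: [2.115, 2.322, 0.0]
ft_force: [1.2, -0.0, 0.3]
grip_width: 0.907
grip_force: 0.0
```

Call:
move_arm(increments="2 34 0 0 0 0 0;2 32 0 0 0 0 0;0 20 0 0 0 0 0;0 0 0 0 0 0 0;0 0 0 0 0 0 0;0 0 0 0 0 0 0;0 0 0 0 0 0 0;0 0 0 0 0 0 0")

```text
time: 39.98
position: [0.6167, 0.273, 0.2107]
tool_rot: [2.119, 2.319, 0.0]
ft_force: [-0.8, 0.1, -1.0]
grip_width: 0.998
grip_force: 0.0
```

Run:
```python
from h import *
s=ctrl.get_state();print(s['position'],s['grip_width'])
p=ctrl.get_image('wrist');save(p,'w3');print('post',circ(p,(.616,.289),.05,.09,.11))
p=ctrl.get_image('top');W=world(p);print('post',circ(p,(.616,.289),.05,.09,.11))
q=W[(np.abs(W[...,0]-.568)<.1)&(np.abs(W[...,1]+.235)<.06)]; print('lid z',np.percentile(q[:,2],[1,50,99]))
```

```text
[0.61674812 0.27304907 0.21070503] 0.9979107164188769
post [6.171e-01 2.906e-01 1.020e-02 1.005e-01 5.950e+02]
post None
lid z [0.1083312  0.1128585  0.11738322]
```

View pics/w3.png

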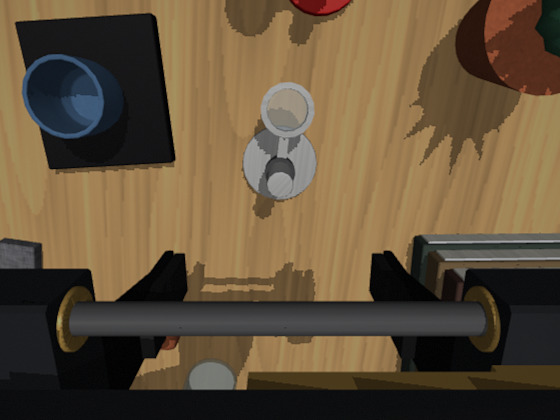

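Wrist view: silver stand with post at (280,180) and ring ahead of it; post at (0.617,0.290). Gripping it near the top.

Call:
move_arm(increments="0 9 0 0 0 0 0;0 8 0 0 0 0 0;0 0 -25 0 0 0 0;0 0 -35 0 0 0 0;0 0 -35 0 0 0 0;0 0 -25 0 0 0 0;0 0 -15 0 0 0 0;0 0 -7 0 0 0 0")

```text
time: 40.75
position: [0.6145, 0.293, 0.0654]
tool_rot: [-2.113, -2.323, 0.006]
ft_force: [0.1, -0.8, 0.3]
grip_width: 1.004
grip_force: 0.0
```

Call:
move_arm(increments="0 0 0 0 0 0 0;0 0 0 0 0 0 0;0 0 0 0 0 0 255;0 0 0 0 0 0 255;0 0 0 0 0 0 255;0 0 0 0 0 0 255;0 0 0 0 0 0 255;0 0 0 0 0 0 255", grip_force=35)

```text
time: 41.42
position: [0.6163, 0.2925, 0.0686]
tool_rot: [2.115, 2.323, 0.001]
ft_force: [0.7, 0.2, -0.1]
grip_width: 0.632
grip_force: 0.0
```

Call:
move_arm(increments="0 0 0 0 0 0 255;0 0 0 0 0 0 255;0 0 0 0 0 0 255;0 0 0 0 0 0 255;0 0 0 0 0 0 255;0 0 0 0 0 0 255;0 0 0 0 0 0 255;0 0 0 0 0 0 255")

```text
time: 42.08
position: [0.6163, 0.2924, 0.0682]
tool_rot: [2.115, 2.322, 0.0]
ft_force: [-0.2, 0.6, -0.2]
grip_width: 0.222
grip_force: 35.0
```

Call:
move_arm(increments="0 0 0 0 0 0 255;0 0 0 0 0 0 255;0 0 5 0 0 0 255;0 0 10 0 0 0 255;0 0 10 0 0 0 255;0 0 0 0 0 0 255;0 0 0 0 0 0 255;0 0 0 0 0 0 255")

```text
time: 42.75
position: [0.6161, 0.2925, 0.0934]
tool_rot: [-2.115, -2.323, -0.0]
ft_force: [0.3, 0.1, -3.4]
grip_width: 0.223
grip_force: 35.0
```

Call:
move_arm(increments="0 0 20 0 0 0 255;0 0 30 0 0 0 255;0 0 30 0 0 0 255;0 0 30 0 0 0 255;0 0 25 0 0 0 255;0 -10 5 0 0 0 255;-2 -20 0 0 0 0 255;-3 -30 0 0 0 0 255")

```text
time: 43.42
position: [0.6103, 0.2347, 0.2318]
tool_rot: [-2.109, -2.327, 0.0]
ft_force: [-0.3, 0.3, -3.3]
grip_width: 0.22
grip_force: 35.0
```

Call:
move_arm(increments="-3 -30 0 0 0 0 255;-3 -30 0 0 0 0 255;-3 -30 0 0 0 0 255;-3 -30 0 0 0 0 255;-3 -30 0 0 0 0 255;-3 -30 0 0 0 0 255;-3 -30 0 0 0 0 255;-3 -30 0 0 0 0 255")

```text
time: 44.08
position: [0.5855, -0.0098, 0.2315]
tool_rot: [-2.115, -2.321, 0.003]
ft_force: [0.1, 0.9, -3.5]
grip_width: 0.219
grip_force: 35.0
```

Call:
move_arm(increments="-3 -30 0 0 0 0 255;-3 -30 0 0 0 0 255;-3 -30 0 0 0 0 255;-3 -30 0 0 0 0 255;-3 -30 0 0 0 0 255;-3 -30 0 0 0 0 255;-3 -30 0 0 0 0 255;0 -18 0 0 0 0 255")

```text
time: 44.75
position: [0.563, -0.2405, 0.2317]
tool_rot: [-2.121, -2.317, 0.005]
ft_force: [-0.3, -0.3, -3.1]
grip_width: 0.216
grip_force: 35.0
```

Call:
move_arm(increments="0 0 0 0 0 0 255;0 0 0 0 0 0 255;0 0 -10 0 0 0 255;0 0 -15 0 0 0 255;0 0 -10 0 0 0 255;0 0 0 0 0 0 255;0 0 0 0 0 0 255;0 0 0 0 0 0 255")

```text
time: 45.42
position: [0.5665, -0.2351, 0.1985]
tool_rot: [2.114, 2.324, 0.0]
ft_force: [1.3, -1.1, -2.7]
grip_width: 0.219
grip_force: 35.0
```

Run:
```python
from h import *
s=ctrl.get_state();print(s['position'],s['grip_width'],s['torque'])
p=ctrl.get_image('scene'); W=world(p); x,y,z=s['position']
c=pix(p,(x,y,.15)); print(c)
m=(np.hypot(W[...,0]-x,W[...,1]-y)<.08)&(W[...,2]>.118)&(W[...,2]<z-.002)&(p['depth']>0)
q=W[m]; print(len(q)); f=q[q[:,2]<z-.045]; print('low',f.min(0) if len(f) else None, f.max(0) if len(f) else None)
im=cv2.resize(p['frame'][c[1]-60:c[1]+60,c[0]-80:c[0]+80],None,fx=5,fy=5,interpolation=cv2.INTER_CUBIC); cv2.imwrite('pics/lp.png',im[:,:,::-1])
```

```text
[ 0.56650821 -0.23511926  0.19845821] 0.2188647171858657 [-0.08268072  0.00160796 -0.03222584]
(163, 194)
626
low [ 0.53076849 -0.30512365  0.11805201] [ 0.60210572 -0.16335085  0.15330757]
```

View pics/lp.png

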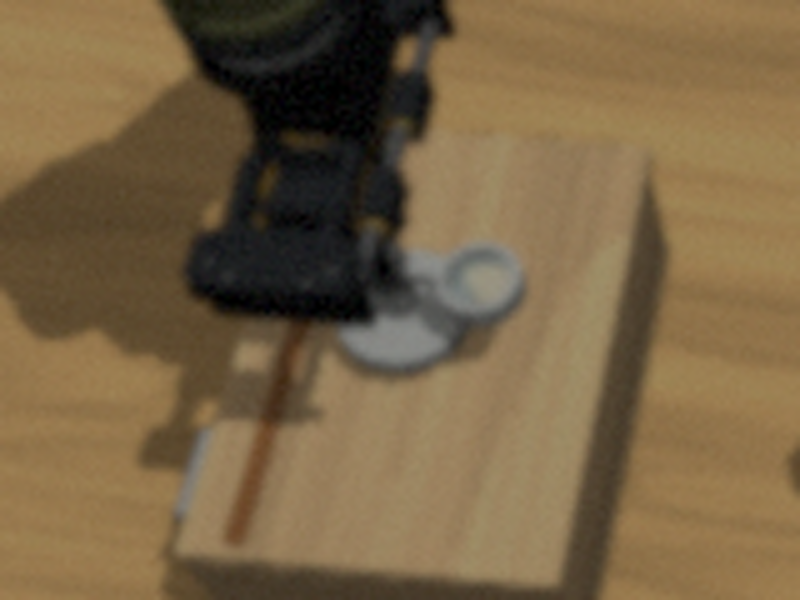

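The crop shows the loupe stand level over the closed lid (foot at crop (405,320)), about 17 mm up. Setting it down.

Call:
move_arm(increments="0 0 -5 0 0 0 255;0 0 -5 0 0 0 255;0 0 -4 0 0 0 255;0 0 -2 0 0 0 255;0 0 -1 0 0 0 255;0 0 -1 0 0 0 255;0 0 0 0 0 0 255;0 0 0 0 0 0 255")

```text
time: 46.13
position: [0.566, -0.2356, 0.1811]
tool_rot: [-2.115, -2.322, -0.001]
ft_force: [-3.9, 2.3, 4.9]
grip_width: 0.217
grip_force: 35.0
```

Contact (the force has turned upward). Releasing.

Call:
move_arm(increments="0 0 0 0 0 0 120;0 0 0 0 0 0 120;0 0 0 0 0 0 120;0 0 0 0 0 0 120;0 0 0 0 0 0 120;0 0 0 0 0 0 120;0 0 10 0 0 0 120;0 0 20 0 0 0 120")

```text
time: 46.8
position: [0.5649, -0.2348, 0.2088]
tool_rot: [-2.113, -2.32, 0.003]
ft_force: [0.3, 0.1, -0.2]
grip_width: 0.525
grip_force: 0.0
```

Call:
move_arm(increments="0 0 30 0 0 0 120;0 0 30 0 0 0 120;0 0 30 0 0 0 120;-2 30 0 0 0 0 120;-4 35 0 0 0 0 120;-4 35 0 0 0 0 120;-4 35 0 0 0 0 120;-4 35 0 0 0 0 120")

```text
time: 47.47
position: [0.5479, -0.0645, 0.3011]
tool_rot: [2.116, 2.321, 0.002]
ft_force: [0.8, 0.0, -0.2]
grip_width: 0.531
grip_force: 0.0
```

Call:
move_arm(increments="0 35 0 0 0 0 120;0 35 0 0 0 0 120;0 30 0 0 0 0 120;0 0 0 0 0 0 120;0 0 0 0 0 0 120;0 0 0 0 0 0 120;0 0 0 0 0 0 120;0 0 0 0 0 0 120")

```text
time: 48.13
position: [0.5483, 0.0324, 0.3006]
tool_rot: [2.119, 2.319, 0.0]
ft_force: [-0.2, 0.5, 0.1]
grip_width: 0.53
grip_force: 0.0
```

Run:
```python
from h import *
s=ctrl.get_state();print(s['position'],s['ft_force'])
for n in ['top','scene']:
    p=ctrl.get_image(n);W=world(p)
    print(n,'post',circ(p,(.566,-.235),.03,.2,.23),'foot',circ(p,(.566,-.235),.05,.120,.130),'bowl',circ(p,(.446,.336),.045,.068,.082))
    q=W[(np.abs(W[...,0]-.50)<.03)&(np.abs(W[...,1]+.23)<.06)]; print('lid z',np.percentile(q[:,2],[5,50,95]))
save(p,'end')
```

```text
[0.54831824 0.03239817 0.30059455] [-0.22180742  0.48392849  0.09473421]
top post [ 5.650e-01 -2.374e-01  1.050e-02  2.127e-01  9.900e+01] foot [ 5.65e-01 -2.37e-01  3.59e-02  1.25e-01  5.06e+02] bowl [4.470e-01 3.363e-01 3.110e-02 7.420e-02 1.720e+02]
lid z [0.10968983 0.11282132 0.11593763]
scene post [ 5.651e-01 -2.379e-01  1.170e-02  2.112e-01  6.900e+01] foot [ 5.651e-01 -2.389e-01  3.700e-02  1.247e-01  3.050e+02] bowl [4.448e-01 3.354e-01 3.300e-02 7.260e-02 1.220e+02]
lid z [0.10999042 0.11306955 0.11574266]
```

View pics/end.png

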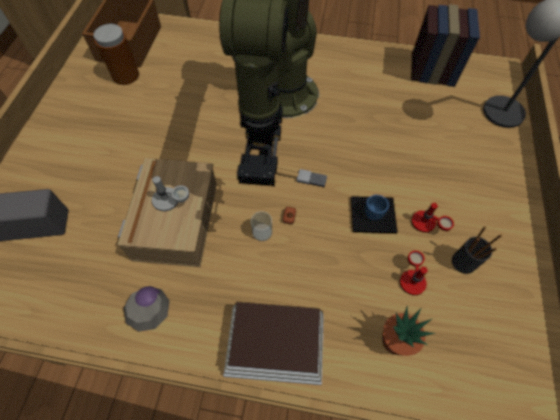

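The final picture shows the loupe stand upright on the closed lid at (165,195), the bowl on the slab at (377,207), and the open jar, stone and brush where they were.

```bash
python3 -c "
from bench import ctrl
print(ctrl.close_job())"
```

```text
the job is handed in; nothing more can be done
None
```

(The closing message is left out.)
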